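# Refit the knobs of a countertop hob and hold one pressed

## Task

The control knobs of the two-ring hob were taken off for cleaning. First press the knob that is already on the hob straight down until it is fully home, because it still stands a little proud on its shaft. Then take the loose knob off the worktop, turn it so that its D-shaped bore matches the flat of the bare D-shaft, push it fully home on the shaft and keep pushing so that the springy shaft stays pressed well down, as when lighting a ring; finish while holding it pressed like that, and leave the pepper mill, mug and jar where they stand.

Things in the scene. Friction and masses are not known exactly. Their poses are not given: they have to be found in the camera images.
- hob: Fixed steel two-ring hob, 520 deep (x) x 300 wide (y) x 50 mm high; origin: centre of its underside, flat top panel at z = +50. Two control places on the panel at the near end, (x, y) = (-200, +75) and (-200, -75): one has the bare shaft, the other the fitted knob (either way round). Behind are burners with black pan supports, from x = -105 on, up to z = +86.
- shaft_tip (a point): Centre of the top end face of the bare brass D-shaft, z up along it. Diameter 14 mm, one flat 3 mm from the axis on the +x side (it faces +x of this frame); top edge chamfered 2 mm. End face and flat are bright machined metal. It stands 26 mm out of the hob's panel when not pressed. It does not turn.
- shaft (a joint): How far the bare shaft is pressed down on its spring: 0 released, 0.007 m at the stop. About 3 N starts it moving, then 1.5 N per mm (13.5 N at the stop). It springs back when let go.
- fitted_knob_top (a point): Centre of the top of the grip bar of the knob already on the hob; its outside shape equals the loose knob's (this point is 40 mm above its underside, x towards the nose of the bar, z up). At the start it is 58 to 60 mm above the hob's panel, fully home 50 mm.
- fitted_knob (a joint): How far the fitted knob has been pressed down: starts between 0 and 0.002 m, 0.010 m is fully home, a hard stop. It slides with about 5 N of friction, stays where it is left and does not turn.
- knob: Loose black plastic cooker knob, about 70 g, standing on the worktop left or right of the hob. Origin: centre of its underside, z up. Round skirt, diameter 50 mm, z = 0 to 20; on it a grip bar 14 mm wide (y), z = 20 to 40, from x = -20 to +29: parallel sides to x = +18, then a pointed nose at the +x end, with a thin line on top towards the nose.
- knob_bore (a point): Mouth of the loose knob's D-shaped bore, same origin and axes as the knob: 16 mm deep, diameter 15.5, its flat wall 3.75 mm from the axis on the +x (nose) side. It goes on when its x axis points the same way as shaft_tip's. Fully home this point is 16 mm below shaft_tip: 10 mm above the panel with the shaft not pressed.
- mill: Loose wooden pepper mill, 54 mm diameter, 147 mm high, origin at the centre of its underside; stands on the side of the hob where the loose knob is not. Leave alone.
- mug: Loose white mug, 80 mm diameter, 90 mm high, handle to its +y; origin at the centre of its underside. Stands left of the hob. Leave alone.
- jar: Loose amber glass spice jar with a steel cap, 60 mm diameter, 85 mm high; origin at the centre of its underside. Stands right of the hob. Leave alone.
There are look-alikes about, which are no part of the job. Leave any orange or white look-alike of the knob alone.

How it is judged:
By the outcome, as a careful person would: the job done as asked, in the order asked, and still so for the second after the job is handed in, while the arm keeps its last pose, push and grip.
It also fails if it takes over 51 s, if anything falls off the work surface, if the arm or the gripper's body presses on something with over 40 N, if the wrist force passes 120 N, or if a joint passes its speed limit or range.

## Robot

A 6-joint arm with a two-finger parallel gripper is mounted at the origin on the work surface. World frame = base frame: x ahead of the robot, y to its left, z up, the work surface at z = 0. Lengths are in m, angles in rad, forces in N, time in s.
With the tool pointing down it reaches from about 0.3 to 0.85 m from the base axis. Payload 5.4 kg.
Tool frame: the origin (TCP) lies midway between the tips of the shut fingers; the grasp point (between the pads) lies r.grip_point_offset behind it (r.grip_point_offset is the distance from the TCP to the grasp point, in m); y points along the fingers, z is the direction in which the jaws open and shut, and the axes are right-handed (so a half turn about y gives the same grasp; the last joint's range is limited). The gripper opens to 85 mm and grips with 20 to 120 N. Pads are 22 mm wide; open, the fingers measure 114 mm over their backs; the gripper's body (76 mm by 85 mm) begins 54 mm behind the grasp point. The pads swing forward as they close: fully open they stand 13 mm farther back than shut.
Start: joints at [1.04, 0.158, 1.597, -0, 1.386, -0.21], TCP at [0.181, 0.546, 0.231] pointing down, gripper open.
Joint ranges: [-2.91, 2.91], [-0.94, 2.29], [0.18, 2.7], [-1.29, 4.43], [0.17, 2.64], [-3, 3]. Speed limits (rad/s): [2.57, 2.57, 3.14, 3.14, 3.14, 3.14].

## Interface

Orientations are given as a unit quaternion [x, y, z, w].
In Python, from plant import sensors, viewer, ticket, r gives the robot as it stands. The module is installed in compiled form; this text tells all that it offers.
- The arm moves only by the shell command python3 -m crank 'ROWS'. ROWS is JSON, a list of rows, each a list of 3 entries, a list of its own where there are three numbers: the shift along the tool's x, y, z in cm, then the turn, a rotation vector about the tool's x, y, z in rad, then the closure, from -1 (fully open) to 1 (shut). A call has 1 to 8 rows; each row is the pose to reach, as a shift and turn from the pose commanded when the call began, along the tool's axes at that moment; what a row does not reach only later rows make up. A row lasts 1/12 s, in which the tool goes at most 41.7 mm and 7.16 degrees, less where a joint would pass 70% of its speed; a pose out of reach is approached as far as the arm can. A call with a gripper value outside its range is refused whole. The fingers move at their own pace and stop on an object; the grip force is fixed at half the most. Time passes only in rows, so rows that repeat a pose let the fingers close. It gives the time, the measured TCP pose, the force and the opening at its end, in the units of the state.
- sensors.get_state(): the state, without advancing time (a new reading comes with each control period).
- viewer.read_camera(name): name is "scene" or "side" or "wrist"; returns (picture, depth): 420x560x3 uint8, red, green, blue; 420x560 float32, m along the optical axis (not along the pixel's ray), 0 where there is no reading.
- viewer.camera_model(name): a dict with "fx", "fy", "cx", "cy" (pixels), "xyz" and "orientation" of the camera in the world. Camera axes: x right, y up, looking along -z (the intrinsics and any distortion apply to the point x, -y, -z); pixel columns grow to the right and rows downward; lengths in m; the calibration is good to about 2 mm. A picture is of the moment at which its call begins: read the wrist's pose just before it. camera_model takes no time and is no camera call; for the wrist camera it gives the pose at the moment of the call.
- ticket.hand_in(): hands the job in, once; it reports no verdict.
The state is a dict: "t": time; "q": joint angles; "joint_vel": joint speeds; "effort": joint torques, N m; "tool_pos": TCP position; "tool_rot": TCP orientation; "force": force on the tool from outside, world axes, zero at the start; "wrist_torque": the same for the moment, N m; "width": finger opening in m.
Only numpy, scipy, OpenCV 4.12 (cv2) and the standard library are available. Lean on these libraries where they do the work, as an engineer would, in place of code of your own. Each camera call takes 0.05 s, during which the arm holds its last target. There are 200 camera calls.

## Working session

There is one attempt and no reset: what is moved stays moved. The work goes in short steps, Python scripts to look and compute and a shell command to move; the robot and the scene stay as the last step left them, time stands still between calls to the robot, and variables do not carry over. Pictures are saved under pics/ and viewed, about 8 in all and at most 12, crops included, and the job is handed in when it is done.

```bash
mkdir -p pics; cat > h.py <<'E'
import numpy as np, cv2
from plant import sensors, viewer, ticket, r
from scipy.spatial.transform import Rotation as R
def cam(n):
    m=viewer.camera_model(n); p,d=viewer.read_camera(n); return m,p,d
def ray(m,u,v):
    c=np.array([(u-m['cx'])/m['fx'],-(v-m['cy'])/m['fy'],-1.0]); return np.array(m['xyz']),R.from_quat(m['orientation']).apply(c)
def onplane(m,u,v,z):
    o,d=ray(m,u,v); return o+d*(z-o[2])/d[2]
def pt(m,d,u,v):
    o,q=ray(m,u,v); return o+q*d[int(round(v)),int(round(u))]
def cloud(m,d):
    v,u=np.mgrid[:d.shape[0],:d.shape[1]]
    c=np.stack([(u-m['cx'])/m['fx'],-(v-m['cy'])/m['fy'],-np.ones(d.shape)],-1)*d[...,None]
    return R.from_quat(m['orientation']).apply(c.reshape(-1,3)).reshape(c.shape)+np.array(m['xyz'])
def proj(m,P):
    c=R.from_quat(m['orientation']).inv().apply(np.array(P)-np.array(m['xyz'])); return m['cx']+m['fx']*c[0]/-c[2], m['cy']-m['fy']*c[1]/-c[2]
def save(n,p): cv2.imwrite('pics/'+n+'.png',cv2.cvtColor(p,cv2.COLOR_RGB2BGR))
E
python3 - <<'E'
from h import *
import pickle
out={}
for n in ['scene','side','wrist']:
    m,p,d=cam(n); save(n,p); out[n]=(m,p,d); print(n,m)
pickle.dump(out,open('s0.pkl','wb'))
s=sensors.get_state(); print(s, r.grip_point_offset)
print(R.from_quat(s['tool_rot']).as_matrix().round(3))
E
```

```text
scene {'fx': 385.9498493105388, 'fy': 385.9498493105388, 'cx': 276.2289176849362, 'cy': 209.56963706913817, 'xyz': array([ 0.92369894, -0.5621857 ,  0.82063481]), 'orientation': array([0.36043701, 0.09893554, 0.27220994, 0.88667845])}
side {'fx': 417.7648720964172, 'fy': 417.7648720964172, 'cx': 274.8307537770466, 'cy': 204.70385579242165, 'xyz': array([0.51650855, 0.84224186, 1.0241255 ]), 'orientation': array([-0.00264991,  0.35568965,  0.93402947, -0.03266182])}
wrist {'fx': 374.25205444979343, 'fy': 374.25205444979343, 'cx': 273.9121706517338, 'cy': 212.74520678494716, 'xyz': array([0.10327062, 0.57161623, 0.37292863]), 'orientation': array([-0.12947057, -0.09264263,  0.57760318,  0.80064304])}
{'t': 0.15, 'q': array([ 1.03988248e+00,  1.58902612e-01,  1.59795975e+00, -3.60235712e-06,
        1.38622105e+00, -2.10096740e-01]), 'joint_vel': array([-0.00099047, -0.00055395, -0.00390995,  0.0008362 , -0.00115429,
        0.00222899]), 'effort': array([ 6.23911219e-04, -3.96377850e+01, -3.31784785e+01, -4.23884494e-04,
        5.45833725e-03, -1.79185929e-05]), 'tool_pos': array([0.18109437, 0.54523586, 0.23053563]), 'tool_rot': array([ 0.69852062, -0.11312959,  0.11275024, -0.69753712]), 'force': array([-0.10815407,  0.82055132, -0.03073413]), 'wrist_torque': array([-0.02049271,  0.0266299 ,  0.01162716]), 'width': 0.08574467442399951} 0.0187
[[ 0.949 -0.001  0.315]
 [-0.315 -0.001  0.949]
 [-0.    -1.    -0.001]]
```

View pics/scene.png

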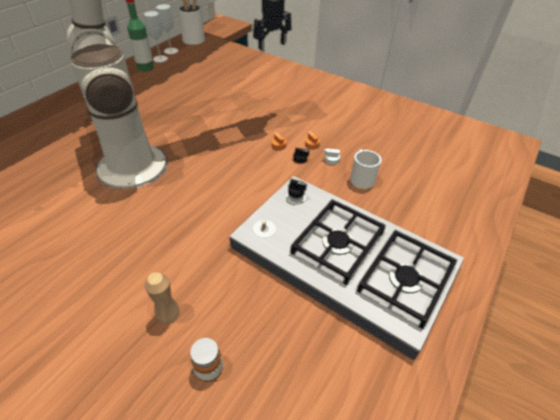

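View pics/side.png

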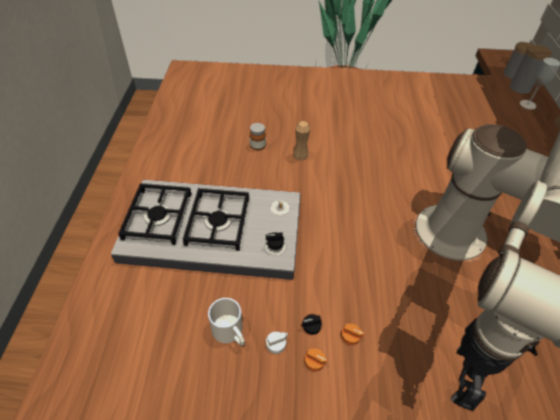

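Both views agree. Scene view: the loose black knob is at (301,155). It could be confused with the orange ones at (279,141) and (312,140), the white one at (332,156), and the fitted black knob on the hob at (297,190). The bare shaft is at (264,227). In the side view the loose black knob is at (313,323), the fitted knob at (275,241) and the shaft at (280,206). By the description I choose the black one on the worktop, and will check it in a close crop.

```bash
python3 - <<'E'
from h import *
import pickle
o=pickle.load(open('s0.pkl','rb'))
rows=[]
for n,roi in [('scene',{'knob':(285,140,320,168),'fit':(280,172,315,203)}),('side',{'knob':(295,308,330,338),'fit':(258,225,292,256)})]:
    m,p,d=o[n]; C=cloud(m,d)
    for k,(a,b,c,e) in roi.items():
        g=p[b:e,a:c].max(2)<70; P=C[b:e,a:c][g]
        off=0.05 if k=='fit' else 0
        P=P[(P[:,2]>off+.008)]
        print(n,k,len(P),'z',np.percentile(P[:,2],[2,50,98]).round(3),'mean',P.mean(0).round(4))
        T=P[P[:,2]>P[:,2].max()-.008]; print('  top',len(T),T.mean(0).round(4))
        if len(T)>4:
            w,v=np.linalg.eigh(np.cov(T[:,:2].T)); print('  axis deg',np.degrees(np.arctan2(v[1,1],v[0,1])).round(1),np.sqrt(w).round(4))
    # hob top: z~0.05
    M=(abs(C[...,2]-.05)<.006)&(np.hypot(C[...,0],C[...,1])>.25)
    M=cv2.morphologyEx(M.astype(np.uint8),cv2.MORPH_OPEN,np.ones((3,3)))
    nb,l,st,_=cv2.connectedComponentsWithStats(M); i=1+st[1:,4].argmax()
    H=C[l==i]; rc=cv2.minAreaRect(H[:,:2].astype(np.float32)); print(n,'hob',rc,np.median(H[:,2]))
print('shaft scene',onplane(o['scene'][0],264,224,.076),'side',onplane(o['side'][0],280,203,.076))
A=[]
for n,(a,b,c,e) in [('scene',(240,130,340,250)),('side',(240,180,340,350))]:
    A.append(cv2.resize(o[n][1][b:e,a:c],None,fx=3.5,fy=3.5,interpolation=cv2.INTER_CUBIC))
h=max(x.shape[0] for x in A); A=[cv2.copyMakeBorder(x,0,h-x.shape[0],0,0,0) for x in A]
save('crop',np.hstack(A))
E
```

```text
scene knob 149 z [0.009 0.023 0.044] mean [0.4412 0.3359 0.0251]
  top 26 [0.4382 0.3411 0.0405]
  axis deg -165.4 [0.0031 0.0119]
scene fit 221 z [0.073 0.091 0.111] mean [0.5497 0.1248 0.0926]
  top 36 [0.5469 0.1318 0.1087]
  axis deg -173.0 [0.0023 0.0122]
scene hob ((0.7419732213020325, 0.053258463740348816), (0.3019569218158722, 0.5186178684234619), 87.83619689941406) 0.05180605416956863
side knob 253 z [0.011 0.022 0.043] mean [0.4337 0.3543 0.0265]
  top 63 [0.4337 0.3468 0.0403]
  axis deg -159.5 [0.0047 0.0112]
side fit 227 z [0.07  0.089 0.111] mean [0.5428 0.1478 0.0915]
  top 43 [0.5424 0.1399 0.1083]
  axis deg -162.4 [0.0032 0.012 ]
side hob ((0.7408206462860107, 0.05486708879470825), (0.3021221458911896, 0.517819344997406), 88.24029541015625) 0.050025182210165164
shaft scene [ 0.54233037 -0.01840076  0.076     ] side [ 0.53699886 -0.00912816  0.076     ]
```

View pics/crop.png

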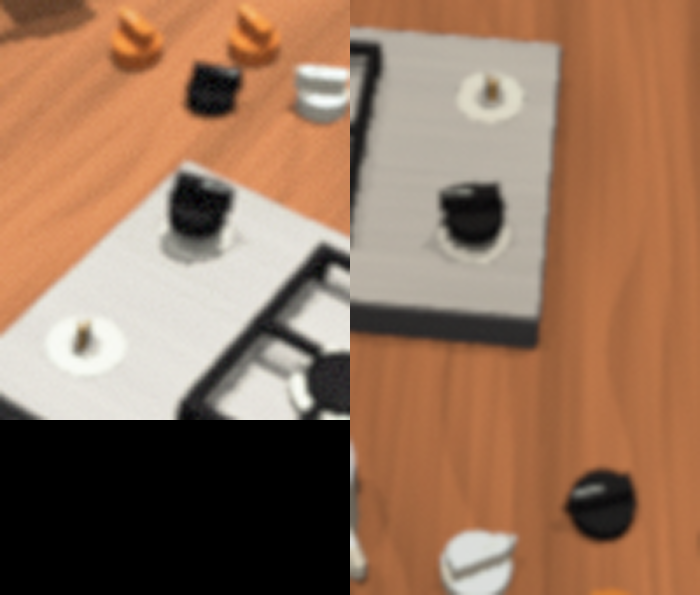

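The crop confirms it: a black knob with its bar line, standing on the worktop. The hob poses from both cameras agree (centre 0.741, 0.054, yaw about -2°), which gives the fitted knob at (0.544, 0.136) and the shaft at (0.539, -0.014). Next I move above the fitted knob with the fingers shut.

```bash
cat >> h.py <<'E'
def delta(x,y,z,az=None):
    """shift cm / turn in tool axes to world TCP x,y,z pointing down, tool z axis at azimuth az deg (mod 180)"""
    s=sensors.get_state(); T=R.from_quat(s['tool_rot']); sh=T.inv().apply(np.array([x,y,z])-s['tool_pos'])*100
    a0=np.degrees(np.arctan2(T.as_matrix()[1,2],T.as_matrix()[0,2]))
    if az is None: az=a0
    az=a0+(az-a0+90)%180-90; a=np.radians(az)
    zz=np.array([np.cos(a),np.sin(a),0]); yy=np.array([0,0,-1.]); G=R.from_matrix(np.stack([np.cross(yy,zz),yy,zz],1))
    print('shift',sh.round(2),'turn',(T.inv()*G).as_rotvec().round(3),'az',a0.round(1),'->',round(az,1))
E
python3 -m crank '[[[4,0.3,-2.4],[0,0,0],0],[[8,0.6,-4.7],[0,0,0],1],[[12,1,-7],[0,0,0],1],[[16,1,-9.3],[0,0,0],1],[[20,1,-11.6],[0,0,0],1],[[23.5,1,-13.7],[0,0,0],1],[[27,2,-15.7],[0,0,0],1],[[30,2,-17.5],[0,0,0],1]]'
python3 -m crank '[[[4,0,-2.4],[0,0,0],1],[[8,0.3,-4.7],[0,0,0],1],[[12,0.5,-7],[0,0,0],1],[[15.5,1,-9],[0,0,0],1],[[17.3,1,-9.9],[0,0,0],1],[[17.3,1,-9.9],[0,0,0],1]]'
python3 - <<'E'
from h import *
m,p,d=cam('wrist'); save('w1',p); np.savez('w1.npz',d=d); import pickle; pickle.dump((m,p,d),open('w1.pkl','wb'))
delta(.544,.136,.12); print(sensors.get_state()['q'].round(2))
E
```

```text
t: 0.82
tool_pos: [0.4017, 0.2944, 0.2116]
tool_rot: [0.698, -0.113, 0.113, -0.698]
force: [0.4, 1.1, -0.5]
width: -0.0
t: 1.32
tool_pos: [0.5371, 0.1429, 0.2015]
tool_rot: [0.698, -0.115, 0.115, -0.697]
force: [-0.1, 0.1, -0.2]
width: -0.0001
shift [ 1.13  8.16 -0.6 ] turn [ 0.001 -0.    -0.001] az 71.4 -> 71.4
[ 0.05  0.13  1.69 -0.    1.32 -1.2 ]
```

View pics/w1.png

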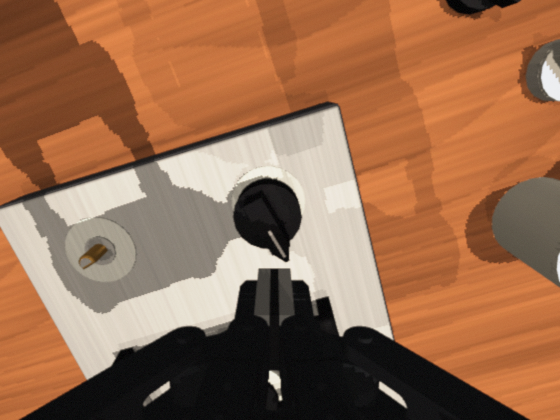

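The wrist view shows the fitted knob at (267,213) with its nose at (287,262), the fingertips at (275,270) and the shaft at (95,255). I refine the fitted knob's position from depth before pressing.

```bash
python3 - <<'E'
from h import *
import pickle
m,p,d=pickle.load(open('w1.pkl','rb')); C=cloud(m,d)
W=C[150:268,220:310].reshape(-1,3)
for lo,hi in [(.1,.116),(.075,.095)]:
    P=W[(W[:,2]>lo)&(W[:,2]<hi)]; print(len(P),P.mean(0).round(4),np.percentile(P[:,2],[5,50,95]).round(4))
    print(cv2.minAreaRect(P[:,:2].astype(np.float32)))
W=C[225:300,60:150].reshape(-1,3); P=W[(W[:,2]>.058)]; print('shaft',len(P),P.mean(0).round(4),P[:,2].max()); T=P[P[:,2]>.073];print(len(T),T.mean(0),cv2.minAreaRect(T[:,:2].astype(np.float32)))
print('panel',np.median(C[120:180,290:330,2]))
# shaft base ring disc centre
g=p.astype(int)
delta(.544,.136,.115)
E
```

```text
1457 [0.5419 0.137  0.108 ] [0.1039 0.1083 0.1094]
((0.5455068945884705, 0.1370965987443924), (0.04965836554765701, 0.014523951336741447), 10.493135452270508)
2342 [0.5367 0.1387 0.0879] [0.0815 0.0883 0.0898]
((0.5398231148719788, 0.13638043403625488), (0.04703884571790695, 0.0495293103158474), 0.09351440519094467)
shaft 367 [0.5276 0.003  0.0916] 0.3439113448201733
210 [0.52390618 0.01172741 0.11106716] ((0.5003326535224915, 0.0757489874958992), (0.010317562147974968, 0.20521683990955353), 20.732250213623047)
panel 0.04988666083778545
shift [ 1.13  8.66 -0.6 ] turn [ 0.001 -0.    -0.001] az 71.4 -> 71.4
```

```bash

python3 -m crank '[[[0.8,3,-0.5],[0,0,0],1],[[0.8,6,-0.5],[0,0,0],1],[[0.8,8.5,-0.5],[0,0,0],1],[[0.8,8.9,-0.5],[0,0,0],1],[[0.8,9.3,-0.5],[0,0,0],1],[[0.8,9.6,-0.5],[0,0,0],1],[[0.8,9.8,-0.5],[0,0,0],1],[[0.8,9.8,-0.5],[0,0,0],1]]'
```

```text
t: 2.03
tool_pos: [0.5408, 0.141, 0.1058]
tool_rot: [-0.698, 0.112, -0.114, 0.698]
force: [-1.7, 0.7, 2.3]
width: 0.0
```

```bash

python3 -m crank '[[[0,0.15,0],[0,0,0],1],[[0,0.3,0],[0,0,0],1],[[0,0.3,0],[0,0,0],1],[[0,0.3,0],[0,0,0],1]]'; python3 -c "
from h import *
delta(.543,.136,.1)"
```

```text
t: 2.37
tool_pos: [0.5409, 0.1408, 0.1019]
tool_rot: [-0.698, 0.112, -0.114, 0.698]
force: [0.8, 3.0, 4.8]
width: -0.0004
shift [ 0.35  0.19 -0.39] turn [-0.001 -0.     0.002] az 71.6 -> 71.6
```

```bash

python3 -m crank '[[[0,0.2,-0.2],[0,0,0],1],[[0,0.4,-0.2],[0,0,0],1],[[0,0.5,-0.2],[0,0,0],1],[[0,0.5,-0.2],[0,0,0],1]]'; python3 -m crank '[[[0,0.3,0],[0,0,0],1],[[0,0.3,0],[0,0,0],1],[[0,0.3,0],[0,0,0],1]]'
```

```text
t: 2.7
tool_pos: [0.541, 0.1388, 0.0998]
tool_rot: [-0.698, 0.112, -0.114, 0.698]
force: [-8.5, 2.6, 23.0]
width: -0.0002
t: 2.95
tool_pos: [0.5413, 0.1389, 0.0996]
tool_rot: [-0.698, 0.112, -0.114, 0.698]
force: [-16.0, 1.8, 40.3]
width: 0.0002
```

The knob reached its hard stop at z≈0.0997 with 40 N, so it is home. Now I lift off and look at the shaft from above.

```bash

python3 -m crank '[[[0,-3,0],[0,0,0],1],[[0,-6,0],[0,0,0],1],[[1.3,-8.5,-3.9],[0,0,0],1],[[2.6,-8.5,-7.8],[0,0,0],1],[[3.9,-8.5,-11.7],[0,0,0],1],[[4.7,-8.5,-14.2],[0,0,0],1],[[4.7,-8.5,-14.2],[0,0,0],1],[[4.7,-8.5,-14.2],[0,0,0],1]]'
python3 - <<'E'
from h import *
import pickle
m,p,d=cam('wrist'); pickle.dump((m,p,d),open('w2.pkl','wb'))
u,v=proj(m,[.539,-.014,.076]); print(u,v); u,v=int(u),int(v)
save('w2',np.vstack([cv2.resize(p,(400,300)),cv2.resize(p[max(0,v-40):v+35,max(0,u-50):u+50],(400,300),interpolation=cv2.INTER_CUBIC)]))
C=cloud(m,d); W=C[max(0,v-45):v+25,u-45:u+45].reshape(-1,3); P=W[(W[:,2]>.07)&(W[:,2]<.08)]; print(len(P),P.mean(0),cv2.minAreaRect(P[:,:2].astype(np.float32)))
f=C.reshape(-1,3); f=f[np.hypot(f[:,0]-.541,f[:,1]-.136)<.03]; f=f[(f[:,2]<.12)]; print('fitted',len(f), np.percentile(f[:,2],[50,80,95,98]) if len(f) else 0)
E
```

```text
t: 3.62
tool_pos: [0.5388, -0.0127, 0.1775]
tool_rot: [0.698, -0.115, 0.114, -0.698]
force: [0.0, 1.2, -0.1]
width: 0.0
271.7701232414334 215.47459961163406
270 [ 0.53364689 -0.01353956  0.07495826] ((0.5342927575111389, -0.013865437358617783), (0.010793458670377731, 0.014013733714818954), 20.405929565429688)
fitted 7735 [0.08006403 0.09928595 0.10049349 0.10090436]
```

View pics/w2.png

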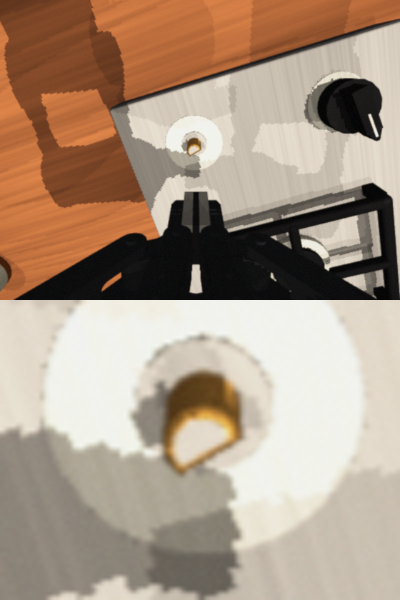

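The fitted knob now tops out at z=0.1005, so it is home. The shaft's D face is visible, with its flat chord running from (266,218) to (281,209) in the wrist image and facing down-right.

```bash
python3 - <<'E'
from h import *
import pickle
m,p,d=pickle.load(open('w2.pkl','rb'))
a=onplane(m,266,218,.075);b=onplane(m,281,209.2,.075); t=b-a; print(a,b,np.linalg.norm(t),'normal az',np.degrees(np.arctan2(t[1],t[0]))-90, np.degrees(np.arctan2(t[1],t[0]))+90)
# bright-silver face mask
g=p[195:230,250:295].astype(int); hsv=cv2.cvtColor(p,cv2.COLOR_RGB2HSV)
C=cloud(m,d); M=(C[...,2]>.073)&(C[...,2]<.08); M[:, :245]=0; M[:,300:]=0; M[:190]=0; M[235:]=0
vv,uu=np.nonzero(M); P=np.array([onplane(m,u,v,.076) for u,v in zip(uu,vv)]); print('face',len(P),P.mean(0),cv2.minAreaRect(P[:,:2].astype(np.float32)))
s=sensors.get_state(); print('TCP px',proj(m,s['tool_pos']))
t=d[235:300,240:310]; rows=[(i+235,int((r_<.2).sum()),np.nonzero(r_<.2)[0].mean()+240 if (r_<.2).any() else 0) for i,r_ in enumerate(t)]; print(rows[:50:3])
# loose knob from scenes was at (.437,.343); white shaft-disc centre
E
```

```text
[ 0.53979422 -0.01849558  0.075     ] [ 0.53702796 -0.00663898  0.075     ] 0.012175019934414492 normal az 13.132749974797221 193.1327499747972
face 244 [ 0.53374204 -0.01355618  0.076     ] ((0.5333042740821838, -0.01367805153131485), (0.01012200303375721, 0.013882988132536411), 12.991397857666016)
TCP px (np.float64(275.97588207871803), np.float64(288.8543664017914))
[(235, 0, 0), (238, 0, 0), (241, 0, 0), (244, 0, 0), (247, 1, np.float64(266.0)), (250, 0, 0), (253, 0, 0), (256, 0, 0), (259, 0, 0), (262, 0, 0), (265, 0, 0), (268, 32, np.float64(273.5)), (271, 32, np.float64(273.5)), (274, 34, np.float64(273.5)), (277, 34, np.float64(273.5)), (280, 58, np.float64(273.5)), (283, 64, np.float64(273.5))]
```

```bash

python3 -m crank '[[[-2,0,3],[0,-0.08,0],0],[[-4,-1,6],[0,-0.16,0],-1],[[-6,-1,9],[0,-0.24,0],-1],[[-8,-1,12],[0,-0.32,0],-1],[[-10,-1,15],[0,-0.4,0],-1],[[-12,-1,18.2],[0,-0.48,0],-1],[[-14,-1,21.3],[0,-0.56,0],-1],[[-16,-1,24.4],[0,-0.63,0],-1]]'
python3 -c "
from h import *
delta(.445,.34,.19,108)"
```

```text
t: 4.33
tool_pos: [0.4625, 0.2739, 0.1878]
tool_rot: [0.698, 0.111, -0.111, -0.698]
force: [0.2, -0.4, 0.0]
width: 0.0851
shift [ 0.39 -0.22  6.82] turn [ 0.     0.001 -0.001] az 108.1 -> 108.0
```

```bash

python3 -m crank '[[[0.4,0,3.3],[0,0,0],-1],[[0.4,0,6.2],[0,0,0],-1],[[0.4,0,6.2],[0,0,0],-1],[[0.4,0,6.2],[0,0,0],-1]]'
python3 - <<'E'
from h import *
import pickle
m,p,d=cam('wrist'); pickle.dump((m,p,d),open('w3.pkl','wb'))
C=cloud(m,d); n=np.hypot(C[...,0]-.437,C[...,1]-.345)<.045
for lo,hi in [(.034,.046),(.012,.026)]:
    M=n&(C[...,2]>lo)&(C[...,2]<hi)&(p.max(2)<110)
    P=C[M]; v,u=np.nonzero(M); print(len(P),P.mean(0).round(4),np.percentile(P[:,2],[5,50,95]).round(4),cv2.minAreaRect(P[:,:2].astype(np.float32)),'px',u.min(),u.max(),v.min(),v.max())
u,v=map(int,proj(m,[.437,.345,.03])); print(u,v)
save('w3',np.vstack([cv2.resize(p,(400,300)),cv2.resize(p[max(0,v-60):v+60,max(0,u-80):u+80],(400,300),interpolation=cv2.INTER_CUBIC)]))
s=sensors.get_state();print(s['tool_pos'],s['q'].round(2))
E
```

```text
t: 4.67
tool_pos: [0.4476, 0.3333, 0.1876]
tool_rot: [0.699, 0.11, -0.111, -0.698]
force: [-0.2, 0.0, -0.0]
width: 0.0855
863 [0.4314 0.3463 0.0399] [0.0386 0.0399 0.0411] ((0.43568339943885803, 0.34787917137145996), (0.048752617090940475, 0.013715698383748531), 18.603763580322266) px 286 303 157 216
1753 [0.4296 0.3449 0.0198] [0.0185 0.0199 0.0212] ((0.43080759048461914, 0.3460260033607483), (0.04772145301103592, 0.049050889909267426), 21.353187561035156) px 264 322 147 203
290 185
[0.44820754 0.33209402 0.18760825] [ 0.42  0.15  1.69 -0.    1.3  -1.46]
```

View pics/w3.png

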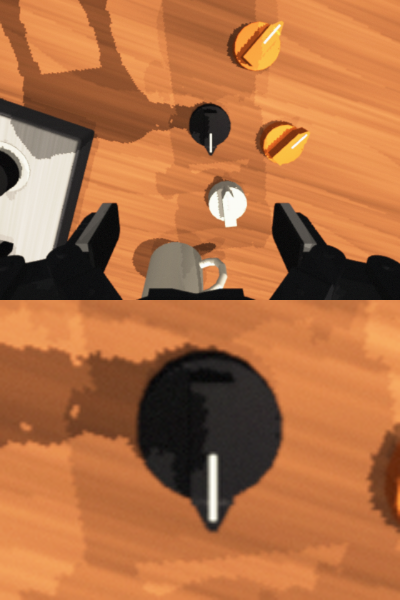

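The knob's nose and white line point along tool +x (az 18.6°). Its axis is at (0.431, 0.346), top at 0.040 and skirt at 0.020, all matching the given sizes. I choose to descend with the fingers half open, to clear the orange knob.

```bash

python3 -c "
from h import *
delta(.431,.346,.026,108.6)"
```

```text
shift [-1.19 16.16  1.86] turn [ 0.001 -0.012 -0.001] az 107.9 -> 108.6
```

```bash

python3 -m crank '[[[-0.6,3,0.9],[0,-0.012,0],-0.2],[[-1.2,6,1.9],[0,-0.012,0],-0.2],[[-1.2,9,1.9],[0,-0.012,0],-0.2],[[-1.2,11,1.9],[0,-0.012,0],-0.2],[[-1.2,12,1.9],[0,-0.012,0],-0.2],[[-1.2,12,1.9],[0,-0.012,0],-0.2]]'
python3 -c "
from h import *
delta(.431,.346,.026,108.6)"
```

```text
t: 5.22
tool_pos: [0.4304, 0.3441, 0.0656]
tool_rot: [0.699, 0.111, -0.115, -0.697]
force: [1.5, -0.1, 0.1]
width: 0.0509
shift [0.14 3.96 0.17] turn [ 0.001 -0.004 -0.005] az 108.3 -> 108.6
```

```bash

python3 -m crank '[[[0.1,2,0.2],[0,-0.004,0],-0.2],[[0.1,3.4,0.2],[0,-0.004,0],-0.2],[[0.1,3.8,0.2],[0,-0.004,0],-0.2],[[0.1,3.9,0.2],[0,-0.004,0],-0.2],[[0.1,3.9,0.2],[0,-0.004,0],-0.2]]'
```

```text
t: 5.63
tool_pos: [0.4334, 0.3481, 0.0305]
tool_rot: [-0.698, -0.115, 0.114, 0.698]
force: [-0.9, 1.4, -1.2]
width: 0.0513
```

```bash

python3 -m crank '[[[0,0,0],[0,0,0],-0.2],[[0,0,0],[0,0,0],-0.2],[[0,0,0],[0,0,0],-0.2]]'; python3 -c "
from h import *
delta(.431,.346,.026,108.6)"
```

```text
t: 5.88
tool_pos: [0.4331, 0.3483, 0.0302]
tool_rot: [-0.698, -0.115, 0.114, 0.698]
force: [-0.4, 0.4, -0.8]
width: 0.0513
shift [-0.27  0.42 -0.15] turn [-0.     0.001  0.002] az 108.6 -> 108.6
```

```bash

python3 -m crank '[[[-0.3,0.4,-0.15],[0,0,0],-0.2],[[-0.3,0.4,-0.15],[0,0,0],-0.2],[[-0.3,0.4,-0.15],[0,0,0],-0.2],[[-0.3,0.4,-0.15],[0,0,0],1],[[-0.3,0.4,-0.15],[0,0,0],1],[[-0.3,0.4,-0.15],[0,0,0],1],[[-0.3,0.4,-0.15],[0,0,0],1],[[-0.3,0.4,-0.15],[0,0,0],1]]'; python3 -c "
from h import *
delta(.431,.346,.026,108.6)"
```

```text
t: 6.55
tool_pos: [0.4302, 0.3457, 0.0255]
tool_rot: [-0.698, -0.115, 0.114, 0.698]
force: [-0.3, -0.1, 0.9]
width: 0.0123
shift [ 0.08 -0.05  0.01] turn [-0.     0.001  0.001] az 108.6 -> 108.6
```

```bash

python3 -m crank '[[[0,-2,0],[0,0,0],1],[[0,-5,0],[0,0,0],1],[[0,-8,0],[0,0,0],1],[[0,-11.5,0],[0,0,0],1],[[-0.2,-14.5,-2],[0,0,0],1],[[-0.4,-15,-6],[0,0.02,0],1],[[-0.5,-15,-10],[0,0.04,0],1],[[-0.6,-15,-14],[0,0.06,0],1]]'
python3 -m crank '[[[-0.2,0,-4],[0,0.02,0],1],[[-0.3,0,-8],[0,0.03,0],1],[[-0.4,0,-12],[0,0.038,0],1],[[-0.5,0,-16],[0,0.038,0],1],[[-0.7,0,-19.5],[0,0.038,0],1],[[-0.9,0,-22],[0,0.038,0],1],[[-0.9,0,-22.5],[0,0.038,0],1],[[-0.9,0,-22.5],[0,0.038,0],1]]'
python3 -c "
from h import *
delta(.5355,-.0132,.14,103)"
```

```text
t: 7.22
tool_pos: [0.4695, 0.2099, 0.1762]
tool_rot: [0.701, 0.094, -0.093, -0.701]
force: [0.9, -0.8, -1.3]
width: 0.0128
t: 7.88
tool_pos: [0.5194, -0.0099, 0.175]
tool_rot: [-0.703, -0.079, 0.079, 0.703]
force: [0.1, 0.4, -1.1]
width: 0.0123
shift [ 1.5   3.49 -0.68] turn [-0.    -0.003 -0.   ] az 102.8 -> 103.0
```

```bash

python3 -m crank '[[[0.8,2,-0.4],[0,0,0],1],[[1.5,4,-0.7],[0,0,0],1],[[1.5,5,-0.7],[0,0,0],1],[[1.5,5,-0.7],[0,0,0],1],[[1.5,5,-0.7],[0,0,0],1]]'
python3 - <<'E'
from h import *
import pickle
o={n:cam(n) for n in ['wrist','side','scene']}; pickle.dump(o,open('w4.pkl','wb'))
delta(.5355,-.0132,.125,103)
m,p,d=o['wrist']; C=cloud(m,d); tp=sensors.get_state()['tool_pos']
n=np.hypot(C[...,0]-tp[0],C[...,1]-tp[1])<.045
print('wrist knob top pts',[(round(z,3),int((n&(abs(C[...,2]-z)<.0025)).sum())) for z in np.arange(.09,.15,.005)])
A=[cv2.resize(p,(400,300))]
for n in ['side','scene']:
    u,v=map(int,proj(o[n][0],[.5355,-.0132,.1])); q=o[n][1][max(0,v-38):v+37,u-50:u+50]; A.append(cv2.resize(q,(400,300),interpolation=cv2.INTER_CUBIC)); print(n,u,v)
A.append(np.zeros_like(A[0])); save('w4',np.vstack([np.hstack(A[:2]),np.hstack(A[2:])]))
E
```

```text
t: 8.3
tool_pos: [0.5346, -0.0107, 0.1247]
tool_rot: [-0.702, -0.08, 0.081, 0.703]
force: [0.2, 0.9, 0.3]
width: 0.0122
shift [-0.09  0.15 -0.14] turn [0.001 0.001 0.002] az 103.1 -> 103.0
wrist knob top pts [(np.float64(0.09), 0), (np.float64(0.095), 0), (np.float64(0.1), 192), (np.float64(0.105), 334), (np.float64(0.11), 341), (np.float64(0.115), 352), (np.float64(0.12), 2657), (np.float64(0.125), 166), (np.float64(0.13), 334), (np.float64(0.135), 552), (np.float64(0.14), 3717), (np.float64(0.145), 564)]
side 280 196
scene 262 215
```

View pics/w4.png

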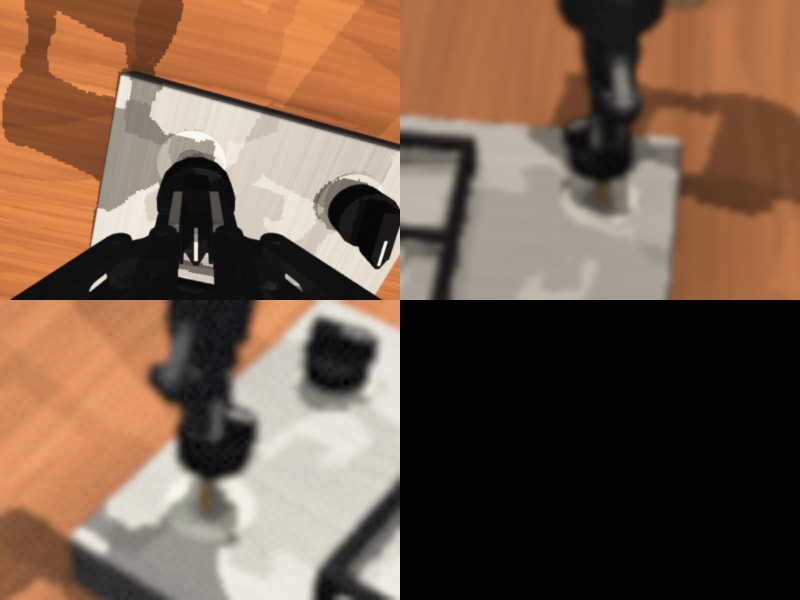

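The wrist view shows the knob held level, skirt at about (270,270) full-res. The side and scene crops show the brass shaft directly below it. I fit the skirt circle for the fine offset, in the same wrist-camera frame used for the shaft.

```bash
python3 - <<'E'
from h import *
import pickle
from scipy.optimize import least_squares
o=pickle.load(open('w4.pkl','rb')); m,p,d=o['wrist']; C=cloud(m,d)
tp=sensors.get_state()['tool_pos']
for lo,hi in [(.1175,.1215),(.100,.116)]:
    M=(np.hypot(C[...,0]-tp[0],C[...,1]-tp[1])<.03)&(C[...,2]>lo)&(C[...,2]<hi)
    P=C[M][:,:2]; a=np.degrees(np.arctan2(P[:,1]-tp[1],P[:,0]-tp[0])); rr=np.hypot(*(P-tp[:2]).T)
    B=[P[(a//6==k)][rr[a//6==k].argmax()] for k in np.unique(a//6) if rr[a//6==k].max()>.021]; B=np.array(B)
    f=least_squares(lambda c:np.hypot(*(B-c).T)-.025,tp[:2],loss='soft_l1',f_scale=.001)
    print(lo,len(P),len(B),np.median(C[M][:,2]),'centre',f.x.round(4),'rms',np.sqrt((f.fun**2).mean()).round(4),'angles',np.degrees(np.arctan2(*(B-tp[:2]).T[::-1])).round(0))
print(tp)
# bar top orientation
M=(np.hypot(C[...,0]-tp[0],C[...,1]-tp[1])<.035)&(abs(C[...,2]-.1395)<.003); v,u=np.nonzero(M); print(u.min(),u.max(),v.min(),v.max())
h=p[260:410,200:350]; w=(h.min(2)>170).astype(np.uint8); nb,l,st,ct=cv2.connectedComponentsWithStats(w); print([(s.tolist(),c.round(1).tolist()) for s,c in zip(st[1:],ct[1:]) if s[4]>8])
# fused check in side/scene: knob skirt black px vs shaft
E
```

```text
0.1175 2622 35 0.119213423450768 centre [ 0.536  -0.0095] rms 0.0003 angles [-176. -171. -167. -159. -155. -147. -144. -133. -131. -124. -120. -111.
 -108.  -97.  -94.  -90.  -81.  -74.  -67.  -63.   95.   97.  102.  113.
  117.  125.  129.  134.  141.  149.  152.  156.  167.  168.  177.]
0.1 1063 28 0.10840752741712006 centre [ 0.536  -0.0095] rms 0.0002 angles [-179. -170. -165. -160. -156. -144. -138. -138. -131. -120. -114. -114.
 -107.  -98.  -91.  -89.  113.  115.  120.  132.  134.  138.  145.  156.
  157.  165.  169.  176.]
[ 0.53609234 -0.01162509  0.12654434]
222 325 262 371
[([0, 0, 23, 72, 1197], [8.9, 32.2]), ([126, 0, 24, 72, 1309], [139.8, 31.0]), ([72, 79, 5, 26, 126], [73.9, 91.3]), ([84, 95, 8, 16, 76], [87.7, 103.4]), ([58, 97, 5, 6, 17], [59.9, 100.1]), ([50, 117, 49, 20, 459], [73.3, 126.7])]
```

```bash
cat > fit.py <<'E'
from h import *
from scipy.optimize import least_squares
m,p,d=cam('wrist'); C=cloud(m,d); s=sensors.get_state(); tp=s['tool_pos']
n=(np.hypot(C[...,0]-tp[0],C[...,1]-tp[1])<.03)
z=C[...,2][n&(C[...,2]<tp[2]-.003)&(C[...,2]>tp[2]-.011)]; h=np.median(z)
M=n&(abs(C[...,2]-h)<.002); P=C[M][:,:2]; a=np.degrees(np.arctan2(P[:,1]-tp[1],P[:,0]-tp[0])); rr=np.hypot(*(P-tp[:2]).T)
B=np.array([P[(a//6==k)][rr[a//6==k].argmax()] for k in np.unique(a//6) if rr[a//6==k].max()>.021])
f=least_squares(lambda c:np.hypot(*(B-c).T)-.025,tp[:2],loss='soft_l1',f_scale=.001)
M=n&(C[...,2]>h+.017)&(C[...,2]<h+.023)
T=R.from_quat(s['tool_rot'])
e=np.array([.5355,-.0132])-f.x
print('skirt top z',h.round(4),'centre',f.x.round(4),'rms',np.sqrt((f.fun**2).mean()).round(4),'tcp',tp.round(4),'shift cm',(T.inv().apply([*e,0])*100).round(2),'force',s['force'].round(1),'wid',s['width'].round(4))
delta(*tp,103)
E
python3 -m crank '[[[-0.1,0.6,-0.35],[0,0,0],1],[[-0.1,1.2,-0.35],[0,0,0],1],[[-0.1,1.5,-0.35],[0,0,0],1],[[-0.1,1.5,-0.35],[0,0,0],1],[[-0.1,1.5,-0.35],[0,0,0],1],[[-0.1,1.5,-0.35],[0,0,0],1]]'; python3 fit.py
```

```text
t: 8.95
tool_pos: [0.5354, -0.0156, 0.1103]
tool_rot: [0.703, 0.08, -0.08, -0.703]
force: [0.3, -0.6, -1.2]
width: 0.0123Traceback (most recent call last):
  File "fit.py", line 12, in <module>
    print('skirt top z',h.round(4),'centre',f.x.round(4),'rms',np.sqrt((f.fun**2).mean()).round(4),'tcp',tp.round(4),'shift cm',(T.inv().apply([*e,0])*100).round(2),'force',s['force'].round(1),'wid',s['width'].round(4))
                                                                                                                                                                                                       ^^^^^^^^^^^^^^^^
AttributeError: 'float' object has no attribute 'round'
```

```bash
sed -i "s/s\['width'\].round(4)/round(s['width'],4)/" fit.py; python3 fit.py
```

```text
skirt top z 0.1047 centre [ 0.537  -0.0144] rms 0.0003 tcp [ 0.5355 -0.0156  0.1104] shift cm [-0.12 -0.    0.15] force [ 0.2  0.  -1.4] wid 0.0124
shift [0. 0. 0.] turn [0. 0. 0.] az 103.0 -> 103.0
```

```bash

python3 -m crank '[[[-0.1,0.2,0.12],[0,0,0],1],[[-0.1,0.4,0.12],[0,0,0],1],[[-0.1,0.6,0.12],[0,0,0],1],[[-0.1,0.8,0.12],[0,0,0],1],[[-0.1,0.8,0.12],[0,0,0],1],[[-0.1,0.8,0.12],[0,0,0],1]]'; python3 fit.py
```

```text
t: 9.55
tool_pos: [0.5339, -0.0146, 0.102]
tool_rot: [-0.702, -0.08, 0.08, 0.703]
force: [-0.4, -0.9, -1.3]
width: 0.0121
skirt top z 0.0963 centre [ 0.5354 -0.0134] rms 0.0003 tcp [ 0.5341 -0.0146  0.1021] shift cm [ 0.02 -0.    0.02] force [-0.5 -0.  -1.5] wid 0.0125
shift [0. 0. 0.] turn [-0.  0. -0.] az 103.0 -> 103.0
```

The knob is centred to within 0.2 mm, with its underside right at the shaft tip. Now I push down while watching the force.

```bash

python3 -m crank '[[[0,0.15,0],[0,0,0],1],[[0,0.3,0],[0,0,0],1],[[0,0.45,0],[0,0,0],1],[[0,0.6,0],[0,0,0],1],[[0,0.6,0],[0,0,0],1]]'; python3 -m crank '[[[0,0.15,0],[0,0,0],1],[[0,0.3,0],[0,0,0],1],[[0,0.4,0],[0,0,0],1],[[0,0.4,0],[0,0,0],1]]'; python3 fit.py
```

```text
t: 10.02
tool_pos: [0.5338, -0.0146, 0.0957]
tool_rot: [-0.702, -0.08, 0.08, 0.703]
force: [0.9, 0.6, -0.6]
width: 0.0123
t: 10.35
tool_pos: [0.5339, -0.0146, 0.0919]
tool_rot: [-0.702, -0.08, 0.08, 0.703]
force: [0.4, -0.0, -1.8]
width: 0.0125
skirt top z 0.0863 centre [ 0.5353 -0.0134] rms 0.0003 tcp [ 0.5339 -0.0146  0.092 ] shift cm [ 0.02 -0.    0.02] force [ 0.5 -0.9 -1.1] wid 0.0122
shift [0. 0. 0.] turn [-0.  0. -0.] az 103.0 -> 103.0
```

The knob is 10 mm on with no force, so the D bores match. Continuing to home and then into the spring.

```bash

python3 -m crank '[[[0,0.2,0],[0,0,0],1],[[0,0.4,0],[0,0,0],1],[[0,0.6,0],[0,0,0],1],[[0,0.7,0],[0,0,0],1],[[0,0.8,0],[0,0,0],1],[[0,0.8,0],[0,0,0],1]]'; python3 -m crank '[[[0,0.15,0],[0,0,0],1],[[0,0.3,0],[0,0,0],1],[[0,0.4,0],[0,0,0],1],[[0,0.4,0],[0,0,0],1],[[0,0.4,0],[0,0,0],1]]'; python3 fit.py
```

```text
t: 10.9
tool_pos: [0.5341, -0.0147, 0.0844]
tool_rot: [-0.703, -0.08, 0.08, 0.703]
force: [-3.3, 1.0, 2.9]
width: 0.0125
t: 11.32
tool_pos: [0.5344, -0.0147, 0.081]
tool_rot: [0.703, 0.08, -0.08, -0.702]
force: [-3.4, 0.0, 8.1]
width: 0.0124
skirt top z 0.0754 centre [ 0.5358 -0.0135] rms 0.0003 tcp [ 0.5344 -0.0147  0.0811] shift cm [-0.03 -0.    0.04] force [-3.4 -0.8  7.2] wid 0.0122
shift [0. 0. 0.] turn [0. 0. 0.] az 103.0 -> 103.0
```

```bash

python3 -m crank '[[[0,0.1,0],[0,0,0],1],[[0,0.2,0],[0,0,0],1],[[0,0.25,0],[0,0,0],1],[[0,0.25,0],[0,0,0],1],[[0,0.25,0],[0,0,0],1]]'; python3 fit.py
```

```text
t: 11.78
tool_pos: [0.5345, -0.0147, 0.079]
tool_rot: [0.703, 0.08, -0.08, -0.702]
force: [-4.6, 0.9, 10.6]
width: 0.0126
skirt top z 0.0734 centre [ 0.536  -0.0135] rms 0.0003 tcp [ 0.5345 -0.0147  0.079 ] shift cm [-0.04 -0.    0.04] force [-4.1  1.1 11. ] wid 0.0126
shift [0. 0. 0.] turn [0.    0.001 0.001] az 103.0 -> 103.0
```

```bash

python3 -m crank '[[[0,0.08,0],[0,0,0],1],[[0,0.08,0],[0,0,0],1],[[0,0.08,0],[0,0,0],1],[[0,0.08,0],[0,0,0],1],[[0,0.08,0],[0,0,0],1]]'; python3 fit.py; python3 - <<'E'
from h import *
import pickle
s0=pickle.load(open('s0.pkl','rb'))
o={n:cam(n) for n in ['side','scene']}
A=[o[n][1] for n in o]; save('end',cv2.resize(np.hstack(A),(800,300)))
C=cloud(o['scene'][0],o['scene'][2]).reshape(-1,3); f=C[np.hypot(C[:,0]-.541,C[:,1]-.136)<.03]; f=f[f[:,2]<.13]; print('fitted top',np.percentile(f[:,2],[90,95,98]))
E
```

```text
t: 12.25
tool_pos: [0.5346, -0.0147, 0.0784]
tool_rot: [0.703, 0.08, -0.08, -0.702]
force: [-4.8, 0.0, 12.2]
width: 0.0127
skirt top z 0.0728 centre [ 0.536  -0.0135] rms 0.0003 tcp [ 0.5346 -0.0147  0.0784] shift cm [-0.04 -0.    0.04] force [-4.7  1.6 11.6] wid 0.012
shift [0. 0. 0.] turn [0.    0.001 0.001] az 103.0 -> 103.0
fitted top [0.10137101 0.10237809 0.10315732]
```

View pics/end.png

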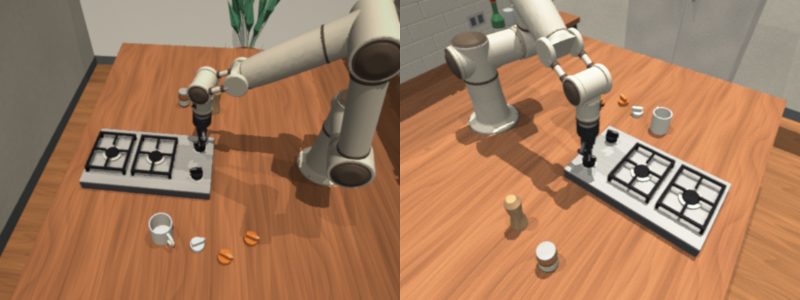

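The knob is on the shaft and held down at (200,145) in the side half and (588,158) in the scene half. The fitted knob is seated, and the mill, mug, jar and look-alikes stand where they were.

```bash
python3 -c "
from plant import ticket
print(ticket.hand_in())"
```

```text
the job is handed in; nothing more can be done
None
```

I pressed the fitted knob home first, then fitted the loose black knob to the bare shaft. I handed the job in at about 12.4 s, with the arm still holding the knob pressed down.

- **Fitted knob:** it went down to a hard stop at about 40 N on the wrist. The wrist camera then put its top at z = 0.1005 m, against 0.100 m when home. The last scene-camera reading was 0.101–0.103 m, but that camera had read it 1–2 mm high before pressing too.
- **Loose knob:** I turned it to 13° to match the flat of the shaft. It slid on 10 mm with no force, so the bore and flat matched.
- **Shaft held down:** resistance began where the knob should be home. The last wrist force was about 12 N (about 13 N allowing for the knob's weight), with the skirt top at z = 0.0728 m. Both mean the shaft is 6.5–7 mm down, at or close to its stop.
- **Everything else:** in the last pictures the mill, mug, jar and look-alikes stand where they were. I judged this by eye and did not measure it.
- **Disagreements:** the outer cameras' hob outline put the shaft about 3 mm further out in x than the wrist camera did. I used the wrist camera, and the fit bore it out. The finger opening read 12–13 mm on the 14 mm bar throughout, but the grip did not slip.

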